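Hang the tube shelf and load the rack

TASK

Hang the loose shelf bracket on the stand: hook both its claws into the top pair of slots in the uprights, then press it down fully home until the spring catch snaps back out above its crossbar. Then stand the tube rack lengthwise along the middle of the shelf, keeping the tubes upright, let go, and leave the other things on the bench where they are.

Things in the scene. Friction and masses are not known exactly. Their poses are not given: they have to be found in the camera images.
- stand: Fixed stand; origin on the bench under its front face, x into it (front looks to -x, roughly at the robot), y along it. Two steel uprights at y = +45 and -45 mm, 30 wide, 235 high, front sheet 4 thick, free space behind it. Each has 3 slots, 10 wide and 34 high, at 50 mm pitch; lower edges at z = 74, 124, 174. Only the top row is used. Base plate 10 thick, 170 wide, from 20 mm before the face.
- slot_mid (a point): Point on the stand's front face midway between the two top slots, at their lower edges' height (174 mm above the bench; the slots reach to z = +34 mm here). Axes as the stand: x into it, y along the row, z up. Hung and locked, claw_mid lies here (up to 2 mm short in x, 2.5 mm side play), its axes alike.
- catch (a joint): Spring catch between the uprights: steel leaf 26 mm wide, hinged 1 mm below slot_mid, sloping down and out; its lower end stands 5.5 mm proud of the face, 13.5 mm below slot_mid. Value in rad: 0 = sprung out (rest), about 0.27 with the crossbar over it. The crossbar coming down pushes it in (needs about 3 to 8 N of push besides its weight); once past, it springs out above the crossbar and the bracket cannot be lifted.
- shelf_mid (a point): Centre of the shelf of the loose aluminium bracket (0.3 kg), upright on the bench. x towards the claws, y across, z up. Shelf: channel open below, 124 mm long (x), 50 wide (y), 28 high; flat top 14 above this point; grip its flat sides across y. A lip at the front end (x = -64) stands 6 above the top. At the other end an upright back plate 120 wide, 4 thick, back face at x = +64.
- crossbar (a point): Middle of the top edge of the thin crossbar (5 mm high, 60 long) of the bracket's back plate, on its back face; 64 mm in +x and 44 in +z from shelf_mid. Below it the plate has a window 23 mm high; beside it two ears 30 wide, at y = +/-45 mm, reach 30 mm above it and carry the claws. When locked the catch's end lies just above this edge.
- claw_mid (a point): On the plate's back face midway between the claws, at their necks' underside: +64 mm x, +60 z from shelf_mid. Claws at y = +/-45 mm, 5 wide: neck 6 long (x), 6 high (z 0 to 6), then a hook (x 6 to 11) down to z = -20. To enter, hold level 21 to 27 mm (best 24: crossbar then above the catch) higher than slot_mid, go +x until the plate meets the uprights, then press down.
- rack_mid (a point): Centre, half-way up, of the loose tube rack standing on the bench: a grey block 70 mm long (x), 40 wide (y), 56 high, with six capped tubes fixed in it, caps reaching 78 mm above its underside; this point is 39 mm above the underside. Grip it across its 40 mm width. About 0.18 kg. On the shelf it lies 53 mm above shelf_mid, its length along the shelf (either way round).
- cup: Bystander, not to be disturbed: closed specimen cup, 56 mm across, 55 high. Origin at the centre of its underside.
- slidebox: Bystander, not to be disturbed: flat cardboard slide box, 85 x 50 x 28 mm high. Origin at the centre of its underside.
- tape: Bystander, not to be disturbed: roll of white tape lying flat, 72 mm across, 20 high. Origin at the centre of its underside.
- reagent: Bystander, not to be disturbed: amber bottle, 60 mm across, 130 high. Origin at the centre of its underside.
- flask: Bystander, not to be disturbed: white bottle, 72 mm across, 150 high. Origin at the centre of its underside.
- minirack: Bystander, not to be disturbed: low white microtube block, 100 x 50 x 30 mm high. Origin at the centre of its underside.
Things that resemble listed ones, but are neither listed nor needed, are in the scene too. Leave any purple look-alike of the part that bears rack_mid alone.

How it is judged:
On the way, in this order (a step that is already met when the one before it is completed fails the run):
1. both claws are in the top pair of slots, the bracket not yet down (x of claw_mid in the frame of slot_mid between -0.004 and 0.003 m and y of claw_mid in the frame of slot_mid between -0.005 and 0.005 m and angle between the y axis of claw_mid and the y axis of slot_mid, either way round below 0.1 rad and z of claw_mid in the frame of slot_mid between 0.006 and 0.031 m), for 0.05 s.
2. the bracket is fully down and the catch has sprung out above its crossbar (x of claw_mid in the frame of slot_mid between -0.004 and 0.003 m and y of claw_mid in the frame of slot_mid between -0.005 and 0.005 m and angle between the y axis of claw_mid and the y axis of slot_mid, either way round below 0.1 rad and z of claw_mid in the frame of slot_mid between -0.004 and 0.004 m and value of joint catch below 0.15 rad and angle between shelf_mid's own z axis and vertical below 0.08 rad), for 0.2 s.
At the end, for the whole second after the job is handed in: Bracket locked in the top slots: claw_mid within 4 mm of slot_mid in x and z, 5 mm in y, level within 0.08 rad, catch out (below 0.15 rad). Rack on the shelf: centre 48 to 58 mm above shelf_mid, within 30 mm along and 10 mm across, lengthwise within 0.2 rad, upright within 0.1 rad (all of step 2 and x of rack_mid in the frame of shelf_mid between -0.03 and 0.03 m and y of rack_mid in the frame of shelf_mid between -0.01 and 0.01 m and z of rack_mid in the frame of shelf_mid between 0.048 and 0.058 m and angle between the x axis of rack_mid and the x axis of shelf_mid, either way round below 0.2 rad and angle between rack_mid's own z axis and vertical below 0.1 rad); the robot touches nothing.
It fails at once if the tube rack is tipped by more than about 45 degrees (angle between rack_mid's own z axis and vertical above 0.8 rad).
It fails at once if a bystander is moved by more than 40 mm (distance of any of cup, slidebox, tape, reagent, flask, minirack from where it was at the start of the episode above 0.04 m).
It also fails if it takes over 61 s, if anything falls off the work surface, if the arm or the gripper's body presses on something with over 40 N, if the wrist force passes 120 N, or if a joint passes its speed limit or range.

ROBOT

A 6-joint arm with a two-finger parallel gripper is mounted at the origin on the work surface. World frame = base frame: x ahead of the robot, y to its left, z up, the work surface at z = 0. Lengths are in m, angles in rad, forces in N, time in s.
With the tool pointing down it reaches from about 0.275 to 0.725 m from the base axis. Payload 15.9 kg.
Tool frame: the origin (TCP) lies on the front face of the gripper's body, between the roots of the fingers; the fingertips stand 73 mm ahead of it and the grasp point (between the pads) lies 54 mm ahead of it; z points along the fingers, y is the line along which they close (so a half turn about z gives the same grasp; the last joint's range is limited). The gripper opens to 85 mm and grips with 20 to 120 N. Pads are 22 mm wide; open, the fingers measure 114 mm over their backs; the gripper's body (76 mm by 85 mm) begins 54 mm behind the grasp point. The pads swing forward as they close: fully open they stand 13 mm farther back than shut.
Start: joints at [-1.183, 0.213, -0.034, 1.323, 0, 1.571], TCP at [0.189, -0.463, 0.304] pointing down, gripper open.
Joint ranges: [-2.98, 2.98], [-0.74, 1.72], [-1.14, 1.35], [-2.1, 2.04], [-1.57, 1.44], [-3.14, 3.14]. Speed limits (rad/s): [1.89, 1.89, 2.39, 2.57, 3.14, 3.14].

INTERFACE

Orientations are given as [roll, pitch, yaw] about the fixed x, y, z axes, in that order (R = Rz(yaw) Ry(pitch) Rx(roll)).
In Python, from station import r gives the robot as it stands.
- The arm moves only by the tool step_arm, never from a script. Its argument "increments" is text: rows parted by semicolons, each of 6 numbers parted by spaces: the shift along the world's x, y, z in mm, then the turn, a rotation vector about the world's x, y, z in degrees. In form: tx ty tz ax ay az; .... A call has exactly 8 rows; each row is the pose to reach, as a shift and turn from the pose commanded when the call began; what a row does not reach only later rows make up. A row lasts 1/12 s, in which the tool goes at most 41.7 mm and 7.16 degrees, less where a joint would pass 70% of its speed; a pose out of reach is approached as far as the arm can. A call with a gripper value outside its range is refused whole. "gripper" is the gripper command: -1 is fully open, 1 is shut, values between are in proportion, set as the call begins (left out, the last holds). The fingers move at their own pace and stop on an object; the grip force is fixed at half the most. Time passes only in rows, so rows that repeat a pose let the fingers close, or fill a call up. It gives the time, the measured TCP pose, the force, the opening and the grip force at its end, in the units of the state.
- r.state(): the state, without advancing time (a new reading comes with each control period).
- r.camera(name): name is "scene" or "top"; returns a dict with "img" (420x560x3 uint8, red, green, blue), "K" (3x3 intrinsics, pixels), "cam_to_world" (4x4, takes a point from camera to world coordinates). Camera axes: x right, y down, z forward; pixel columns grow to the right and rows downward; lengths in m; the calibration is good to about 2 mm. A picture is of the moment at which its call begins. There is no depth.
- r.sign_off(): hands the job in; it is judged then, once.
The state is a dict: "t": time; "joint_pos": joint angles; "joint_vel": joint speeds; "joint_torque": joint torques, N m; "position": TCP position; "tool_rot": TCP orientation; "ft_force": force on the tool from outside, world axes, zero at the start; "ft_torque": the same for the moment, N m; "finger_gap": finger opening in m; "grasp_force": force on a finger pad.
Only numpy, scipy, OpenCV 4.12 (cv2) and the standard library are available. Lean on these libraries where they do the work, as an engineer would, in place of code of your own. Each camera call takes 0.05 s, during which the arm holds its last target. There are 200 camera calls.

## Working session

There is one attempt and no reset: what is moved stays moved. The work goes in short steps, Python scripts to look and compute and a tool call to move; the robot and the scene stay as the last step left them, time stands still between calls to the robot, and variables do not carry over. Pictures are saved under pics/ and viewed, at most 10 in all, crops included, and the job is handed in when it is done.

Besides the shell and the picture viewer there is one more tool, called after "Request:" as name(argument=value, ...) on one line, values as JSON. step_arm: Moves the arm, as the interface text tells. Its arguments: {"type":"object","properties":{"increments":{"type":"string"},"gripper":{"type":"number"}},"required":["increments"]}

```bash
mkdir -p pics
cat > h.py <<'E'
import numpy as np, cv2
from station import r
def cam(n,f=None):
    c=r.camera(n); np.savez(f'pics/{n}_last.npz',**c)
    if f: cv2.imwrite(f'pics/{f}.png',cv2.cvtColor(c['img'],cv2.COLOR_RGB2BGR))
    return c
def ray(c,u,v,z):
    """pixel -> world point at height z"""
    d=c['cam_to_world'][:3,:3]@np.linalg.solve(c['K'],[u,v,1]); o=c['cam_to_world'][:3,3]
    return o+d*(z-o[2])/d[2]
def proj(c,P):
    T=np.linalg.inv(c['cam_to_world']); P=np.atleast_2d(P); q=(P@T[:3,:3].T+T[:3,3])@c['K'].T
    return q[:,:2]/q[:,2:]
E
python3 - <<'E'
from h import *
for n in('top','scene'):
    c=cam(n,n+'0'); print(n,c['K'].round(1).tolist(),c['cam_to_world'].round(3).tolist())
s=r.state(); print(s['position'],s['tool_rot'],s['finger_gap'],s['t'])
E
```

```text
top [[533.2, 0.0, 280.1], [0.0, 533.2, 212.5], [0.0, 0.0, 1.0]] [[-0.016, -0.999, 0.036, 0.481], [-1.0, 0.016, 0.002, -0.012], [-0.002, -0.036, -0.999, 1.85], [0.0, 0.0, 0.0, 1.0]]
scene [[521.0, 0.0, 278.6], [0.0, 521.0, 216.9], [0.0, 0.0, 1.0]] [[0.758, 0.364, -0.542, 1.378], [0.653, -0.426, 0.627, -0.961], [-0.003, -0.829, -0.56, 0.983], [0.0, 0.0, 0.0, 1.0]]
[ 0.18900345 -0.4626726   0.30349092] [-3.14067237e+00 -2.32855151e-05  3.87812843e-01] 0.08547648292151298 0.1
```

View pics/top0.png

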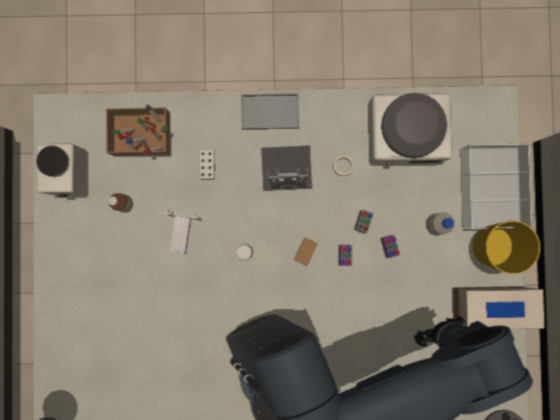

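View pics/scene0.png

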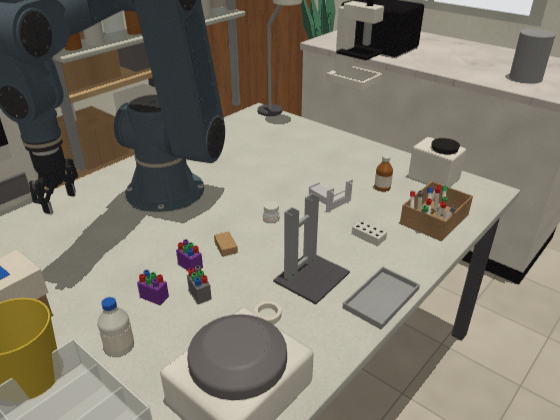

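Top view: stand at about (287,170), bracket at (181,232) with its plate towards the top, grey rack at (364,221), purple look-alikes at (345,255) and (390,246). In the scene view the grey rack is at (199,285) and the bracket at (332,195). I'll look at enlarged crops.

Run:
```python
from h import *
t=cv2.imread('pics/top0.png'); s=cv2.imread('pics/scene0.png')
f=lambda im,x,y,w,h,k:cv2.resize(im[y:y+h,x:x+w],None,fx=k,fy=k,interpolation=cv2.INTER_CUBIC)
a=np.hstack([f(t,155,200,55,60,5),f(t,255,140,60,60,5),f(t,345,200,40,60,5)]) #775x300
b=np.hstack([f(s,300,170,60,50,5),f(s,270,190,60,50,5)[:, :300],f(s,180,260,40,50,5)[:, :175]])
cv2.imwrite('pics/m1.png',np.vstack([a,b]))
cv2.imwrite('pics/m2.png',f(s,260,180,100,125,4.8))
```

```text
(no output)
```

View pics/m1.png

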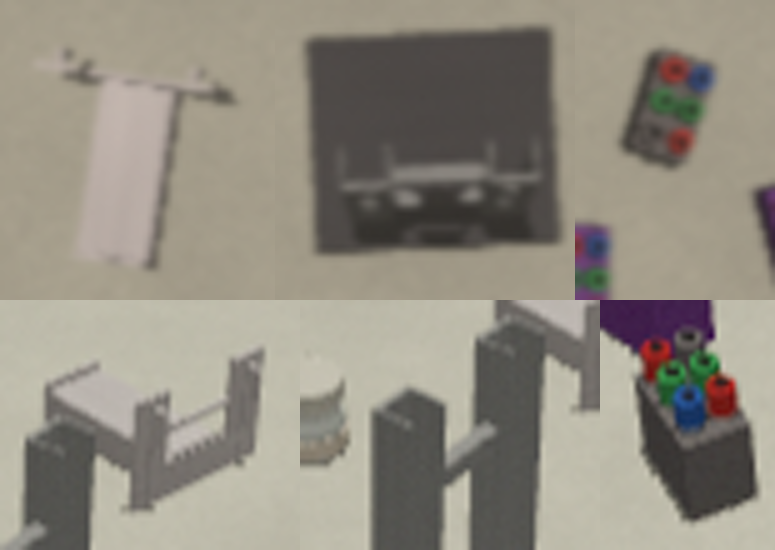

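View pics/m2.png

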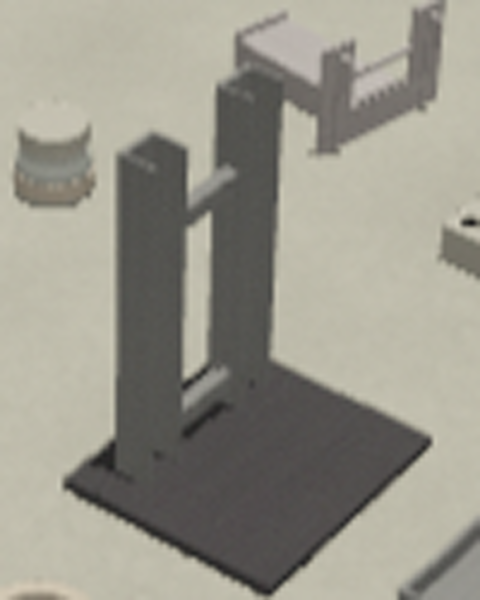

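Crops show: the stand from behind in the scene view (base corners at m2 (67,481), (268,590), (430,438); upright tops (118,155), (217,88)). The bracket has claws at top-crop (68,55) and (203,72) and its lip at (78,262). The grey rack's six caps are centred at about (677,105). I'll fit the poses from these points.

```bash
cat > fit.py <<'E'
from h import *
from scipy.optimize import least_squares
C={n:dict(np.load(f'pics/{n}_last.npz')) for n in('top','scene')}
T=lambda X,Y,x0,ox,oy,k=5,y0=0:((X-x0+.5)/k-.5+ox,(Y-y0+.5)/k-.5+oy)
def fit(obs,p0,extra=None):
    def res(p,full=False):
        c,s=np.cos(p[2]),np.sin(p[2]); out=[]
        for n,uv,P in obs:
            P=P(p) if callable(P) else P
            out.append(proj(C[n],[p[0]+c*P[0]-s*P[1],p[1]+s*P[0]+c*P[1],P[2]])[0]-uv)
        return np.array(out).ravel()
    q=least_squares(res,p0,loss='soft_l1'); return q.x,res(q.x).reshape(-1,2).round(1).tolist()
tb=lambda X,Y:T(X,Y,0,155,200); ts=lambda X,Y:T(X,Y,275,255,140); s2=lambda X,Y:T(X,Y,0,260,180,4.8)
tr=lambda X,Y:T(X,Y,575,345,200); sr=lambda X,Y:T(X,Y,600,180,260,5,300)
stand=[('top',ts(306,38),lambda p:(p[3],.085,.01)),('top',ts(550,29),lambda p:(p[3],-.085,.01)),('top',ts(559,240),(-.02,-.085,.01)),('top',ts(317,252),(-.02,.085,.01)),
('top',ts(340,187),(0,.06,.235)),('top',ts(540,179),(0,-.06,.235)),
('scene',s2(118,155),(0,-.06,.235)),('scene',s2(153,134),(0,-.03,.235)),('scene',s2(217,88),(0,.03,.235)),('scene',s2(250,68),(0,.06,.235)),
('scene',s2(67,481),(-.02,-.085,.01)),('scene',s2(268,585),lambda p:(p[3],-.085,.01)),('scene',s2(431,436),lambda p:(p[3],.085,.01))]
brk=[('top',tb(78,262),(-.064,.025,.034)),('top',tb(151,266),(-.064,-.025,.034)),('top',tb(105,82),(.06,.025,.028)),('top',tb(182,92),(.06,-.025,.028)),
('top',tb(68,53),(.075,.045,.079)),('top',tb(203,71),(.075,-.045,.079)),('top',tb(38,65),(.062,.06,.088)),
('scene',s2(236,36),(-.064,-.025,.034)),('scene',s2(287,12),(-.064,.025,.034)),('scene',s2(322,50),(.064,-.06,.088)),('scene',s2(355,40),(.064,-.03,.088)),('scene',s2(412,13),(.064,.03,.088)),('scene',s2(443,2),(.064,.06,.088)),('scene',s2(318,150),(.064,-.06,0)),('scene',s2(435,107),(.064,.06,0))]
tc=[(675,70),(702,76),(665,100),(688,107),(652,137),(681,141)]; sc=[(721,394),(690,406),(704,364),(672,383),(690,341),(656,353)]
rk=[]
for i in range(6):
    f=lambda p,i=i:((1-i//2)*p[3],(.5-i%2)*p[4],.078)
    rk+=[('top',tr(*tc[i]),f),('scene',sr(*sc[i]),f)]
if __name__=='__main__':
  for n,o,p in(('stand',stand,[.6,-.02,0,.1]),('brk',brk,[.4,.34,-.13]),('rack',rk,[.45,-.3,-.3,.022,.018])):
    x,rs=fit(o,p); print(n,x.round(4).tolist(),rs)
E
python3 fit.py
```

```text
stand [0.6491, -0.0353, 0.0308, 0.1267] [[0.2, 0.6], [0.4, 0.2], [0.6, 0.1], [-0.1, 0.0], [0.7, 0.3], [0.1, 0.0], [0.5, 0.0], [0.3, -0.5], [0.5, -0.3], [0.1, -0.6], [-0.2, -0.3], [0.1, 0.6], [0.4, -0.1]]
brk [0.4795, 0.3318, -0.1714] [[-0.2, -0.7], [-0.3, 0.8], [0.6, -0.6], [-0.3, -0.4], [-0.2, -0.7], [-0.5, -0.1], [0.1, -0.0], [-0.7, -0.8], [-1.0, -0.3], [0.0, 0.9], [-0.4, 0.0], [0.4, -0.1], [0.1, -0.7], [-0.4, 2.2], [-0.2, -0.9]]
rack [0.514, -0.2932, -0.3403, 0.0235, 0.0186] [[0.7, -0.6], [0.5, -1.0], [0.6, -0.0], [0.2, -1.1], [0.5, 0.1], [0.5, 0.0], [1.2, 0.5], [0.4, -1.5], [0.8, -0.6], [-0.1, -0.2], [0.3, 0.4], [0.3, -0.4]]
```

Request:
step_arm(increments="10 28 0 0 0 -4; 23 64 0 0 0 -8; 36 100 0 0 0 -12; 49 136 0 0 0 -16; 62 172 0 0 0 -20; 75 208 0 0 0 -24; 88 244 0 0 0 -28; 101 280 0 0 0 -32", gripper=-1)

```text
t: 0.77
position: [0.2899, -0.1811, 0.3038]
tool_rot: [3.142, -0.0, -0.175]
ft_force: [1.0, -0.9, 0.6]
finger_gap: 0.0851
grasp_force: 0.0
```

Request:
step_arm(increments="13 36 -5 0 0 0; 26 72 -10 0 0 0; 39 108 -15 0 0 0; 52 144 -20 0 0 0; 65 180 -25 0 0 0; 78 216 -30 0 0 0; 91 252 -40 0 0 0; 104 288 -50 0 0 0")

```text
t: 1.43
position: [0.3631, -0.0413, 0.2666]
tool_rot: [-3.11, 0.001, -0.134]
ft_force: [-0.8, 0.4, -0.5]
finger_gap: 0.0856
grasp_force: 0.0
```

Request:
step_arm(increments="0 0 0 0 0 0; 0 0 0 0 0 0; 0 0 0 0 0 0; 0 0 0 0 0 0; 0 0 0 0 0 0; 0 0 0 0 0 0; 0 0 0 0 0 0; 0 0 0 0 0 0")

```text
t: 2.1
position: [0.3627, -0.0404, 0.2671]
tool_rot: [-3.11, 0.0, -0.131]
ft_force: [-0.3, -0.2, -0.4]
finger_gap: 0.0855
grasp_force: 0.0
```

Request:
step_arm(increments="7 23 -5 -1.8 0.2 -2.3; 14 46 -10 -1.8 0.2 -2.3; 21 69 -15 -1.8 0.2 -2.3; 28 92 -20 -1.8 0.2 -2.3; 36 115 -25 -1.8 0.2 -2.3; 43 138 -30 -1.8 0.2 -2.3; 50 161 -35 -1.8 0.2 -2.3; 58 184 -40 -1.8 0.2 -2.3")

```text
t: 2.77
position: [0.3866, -0.0423, 0.2379]
tool_rot: [-3.109, 0.0, -0.129]
ft_force: [-1.2, -0.1, -0.1]
finger_gap: 0.0856
grasp_force: 0.0
```

Request:
step_arm(increments="8 25 -2 0 0 0; 16 50 -4 0 0 0; 24 75 -6 0 0 0; 32 100 -8 0 0 0; 40 125 -10 0 0 0; 48 150 -12 0 0 0; 54 172 -14 0 0 0; 59 188 -16 0 0 0")

```text
t: 3.43
position: [0.4228, -0.0194, 0.226]
tool_rot: [-3.076, 0.001, -0.082]
ft_force: [-0.0, -0.7, -0.2]
finger_gap: 0.085
grasp_force: 0.0
```

Run:
```python
from h import *
s=r.state(); print(s['joint_pos'],s['position'],s['tool_rot'],s['joint_vel'])
```

```text
[-0.0834914   0.0885362  -0.38294617  1.10005643  0.0655834   3.14058908] [ 0.42282477 -0.01940348  0.22597094] [-3.07600854e+00  6.76706553e-04 -8.24899793e-02] [ 0.00375881  0.08662194  0.0488651  -0.03376718  0.00142759  0.0001701 ]
```

Run:
```python
from scipy.spatial.transform import Rotation as R
import numpy as np
A=R.from_euler('xyz',[-3.076,.0007,-.0825])
for d in (28,56):
    B=R.from_euler('z',d,degrees=True)*R.from_euler('xyz',[np.pi,0,-.0825]); print((B*A.inv()).as_rotvec(degrees=True).round(2))
```

```text
[-3.74 -0.65 27.99]
[-3.58 -1.58 55.98]
```

Request:
step_arm(increments="2 6 0 -1 -0.2 5; 5 15 0 -2 -0.4 10; 8 28 0 -3 -0.6 16; 10 42 0 -3.8 -0.7 22; 12 56 0 -3.7 -0.8 29; 14 70 0 -3.7 -1.0 36; 16 84 0 -3.6 -1.2 43; 18 98 0 -3.6 -1.4 50")

```text
t: 4.1
position: [0.4407, 0.0793, 0.226]
tool_rot: [-3.141, -0.0, 0.796]
ft_force: [0.6, 0.3, 0.6]
finger_gap: 0.0854
grasp_force: 0.0
```

Request:
step_arm(increments="2 15 0 0 0 7; 5 30 0 0 0 14; 8 45 0 0 0 21; 10 60 0 0 0 28; 12 75 0 0 0 35; 14 90 0 0 0 42; 16 105 0 0 0 49; 19 120 0 0 0 56")

```text
t: 4.77
position: [0.4596, 0.1994, 0.226]
tool_rot: [-3.141, -0.0, 1.774]
ft_force: [0.8, 0.7, 0.4]
finger_gap: 0.0854
grasp_force: 0.0
```

Request:
step_arm(increments="3 18 0 0 0 7; 6 36 0 0 0 14; 8 54 0 0 0 21; 11 72 0 0 0 28; 14 90 0 0 0 35; 16 105 0 0 0 42; 18 120 0 0 0 49; 19 130 0 0 0 56")

```text
t: 5.43
position: [0.4787, 0.3299, 0.2258]
tool_rot: [-3.141, -0.001, 2.752]
ft_force: [0.3, -1.2, -0.0]
finger_gap: 0.0852
grasp_force: 0.0
```

Request:
step_arm(increments="1 2 -8 0 0 6; 1 2 -30 0 0 12.5; 1 2 -55 0 0 12.5; 1 2 -80 0 0 12.5; 1 2 -105 0 0 12.5; 1 2 -125 0 0 12.5; 1 2 -140 0 0 12.5; 1 2 -150 0 0 12.5")

```text
t: 6.1
position: [0.479, 0.3302, 0.0742]
tool_rot: [-3.14, -0.002, 2.963]
ft_force: [-0.3, -0.3, -0.4]
finger_gap: 0.0854
grasp_force: 0.0
```

Run:
```python
from h import *
c=cam('scene','s2'); t=cam('top')['img']
s=cv2.cvtColor(c['img'],cv2.COLOR_RGB2BGR)
f=lambda im,x,y,w,h,k:cv2.resize(im[y:y+h,x:x+w],None,fx=k,fy=k,interpolation=cv2.INTER_CUBIC)
cv2.imwrite('pics/m3.png',np.hstack([f(s,290,110,100,120,4),f(t[:,:,::-1].copy(),135,180,90,120,4)]))
print(r.state()['position'],r.state()['ft_force'])
```

```text
[0.47886587 0.33013649 0.07456896] [-0.81815185 -0.34864849  0.22339991]
```

View pics/m3.png

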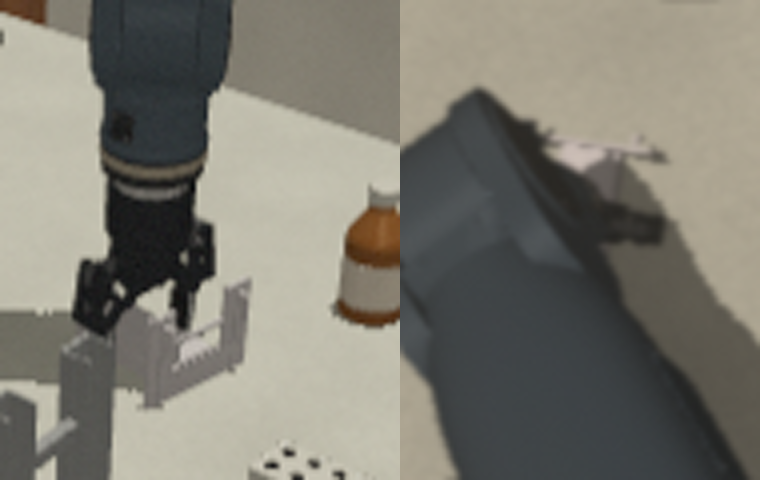

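The gripper straddles the shelf, with one finger on each side. I'm closing it.

Request:
step_arm(increments="0 0 0 0 0 0; 0 0 0 0 0 0; 0 0 0 0 0 0; 0 0 0 0 0 0; 0 0 0 0 0 0; 0 0 0 0 0 0; 0 0 0 0 0 0; 0 0 0 0 0 0", gripper=1)

```text
t: 6.87
position: [0.4802, 0.3313, 0.0776]
tool_rot: [3.14, 0.001, 2.964]
ft_force: [-0.6, -0.7, 7.2]
finger_gap: 0.0486
grasp_force: 62.8
```

Request:
step_arm(increments="0 0 1 0 0 0; 0 0 4 0 0 0; 0 0 10 0 0 0; 0 0 20 0 0 0; 0 0 35 0 0 0; 0 0 52 0 0 0; 0 0 70 0 0 0; 0 0 85 0 0 0")

```text
t: 7.53
position: [0.4796, 0.3308, 0.1633]
tool_rot: [3.141, 0.0, 2.964]
ft_force: [-0.4, 0.8, -3.0]
finger_gap: 0.049
grasp_force: 62.5
```

Request:
step_arm(increments="1 -6 3 0 0 0.5; 2 -18 8 0 0 1.5; 4 -34 14 0 0 3; 6 -54 20 0 0 4; 9 -78 26 0 0 5.5; 12 -104 32 0 0 7; 15 -130 36 0 0 8; 18 -156 38 0 0 9")

```text
t: 8.2
position: [0.4974, 0.1732, 0.1995]
tool_rot: [-3.141, 0.0, 3.122]
ft_force: [0.7, 0.0, -3.7]
finger_gap: 0.0488
grasp_force: 62.5
```

Request:
step_arm(increments="3 -26 0 0 0 0.5; 6 -52 0 0 0 1; 9 -78 0 0 0 1.5; 12 -104 0 0 0 2; 15 -130 0 0 0 2.5; 17 -155 0 0 0 2.9; 19 -178 0 0 0 2.9; 21 -195 0 0 0 2.9")

```text
t: 8.87
position: [0.518, -0.0225, 0.1989]
tool_rot: [-3.141, -0.001, -3.112]
ft_force: [0.2, 0.1, -3.2]
finger_gap: 0.0491
grasp_force: 62.6
```

Request:
step_arm(increments="0 -8 0 0 0 0; 0 -13 0 0 0 0; 0 -13 0 0 0 0; 0 -13 0 0 0 0; 0 -13 0 0 0 0; 0 -13 0 0 0 0; 0 -13 0 0 0 0; 0 -13 0 0 0 0")

```text
t: 9.53
position: [0.5185, -0.0328, 0.1991]
tool_rot: [-3.141, -0.0, -3.111]
ft_force: [0.7, -0.4, -4.1]
finger_gap: 0.0492
grasp_force: 62.6
```

Run:
```python
from h import *
c=cam('scene','s3'); t=cam('top','t3')['img'][:,:,::-1].copy()
s=cv2.cvtColor(c['img'],cv2.COLOR_RGB2BGR)
f=lambda im,x,y,w,h,k:cv2.resize(im[y:y+h,x:x+w],None,fx=k,fy=k,interpolation=cv2.INTER_CUBIC)
cv2.imwrite('pics/m4.png',np.hstack([f(s,230,170,100,120,5)[:, :450],f(t,255,150,70,120,5)]))
S=r.state();print(S['position'],S['tool_rot'],S['ft_force'],S['ft_torque'],S['joint_pos'])
```

```text
[ 0.5184746  -0.03301647  0.19907273] [-3.14124683e+00 -4.06315731e-04 -3.11147000e+00] [-0.66845712 -0.54949378 -3.65825835] [-0.01637484  0.04216519  0.03230345] [-6.34153516e-02  2.95877779e-01 -1.94492281e-01  1.08079851e+00
 -3.82261620e-04 -9.35380043e-02]
```

View pics/m4.png

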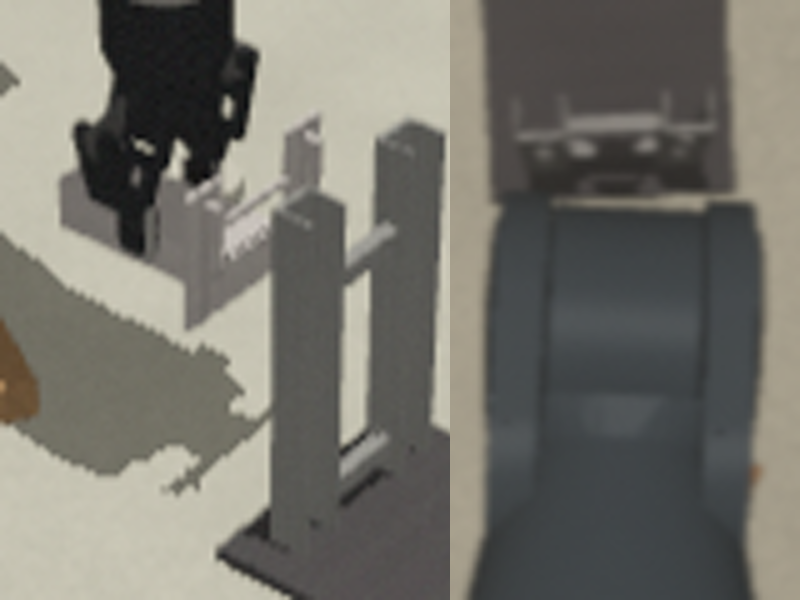

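The bracket is held level in front of the stand, with the plate facing the uprights. Its right ear top is at m4 (286–322, 128–115) and its plate bottom corner at (187,328). I'm checking its pose against the TCP.

Run:
```python
from h import *
from scipy.optimize import least_squares
c=dict(np.load('pics/scene_last.npz'))
T=lambda X,Y:np.array([(X+.5)/5-.5+230,(Y+.5)/5-.5+170])
ob=[((187,328),(.064,-.06,-.014)),((286,128),(.064,.03,.074)),((322,115),(.064,.06,.074)),((62,226),(-.064,-.025,-.014)),((62,178),(-.064,-.025,.02)),((322,180),(.064,.06,.044))]
P=np.array([o[1] for o in ob]); uv=np.array([T(*o[0]) for o in ob])
def W(p,yaw): 
    k,s=np.cos(yaw),np.sin(yaw); return P@np.array([[k,-s,0],[s,k,0],[0,0,1]]).T+p[:3]
f=lambda p,full=0:(proj(c,W(p,.030))-uv)[:5].ravel()
q=least_squares(f,[.52,-.03,.135],loss='soft_l1'); print(q.x,f(q.x).reshape(-1,2).round(1))
print('expected',(proj(c,W(np.array([.5178,-.0325,.1355]),.03))-uv).round(1))
# stand tops now, compare with model
k,s=np.cos(.0308),np.sin(.0308)
sp=np.array([[0,-.06,.235],[0,-.03,.235],[0,.03,.235],[0,.06,.235],[-.02,-.085,.01]]); w=sp@np.array([[k,-s,0],[s,k,0],[0,0,1]]).T+[.6491,-.0353,0]
print(((proj(c,w)-[230,170]+.5)*5-.5).round(0).tolist())
```

```text
[ 0.50445651 -0.01773805  0.12418669] [[ 0.3  0.3]
 [ 0.2  1. ]
 [-0.5 -0.7]
 [ 0.2 -0.3]
 [-0.2 -0.2]]
expected [[ 0.2  1.2]
 [ 0.5  1.3]
 [-0.2 -0.4]
 [-0.2  0.3]
 [-0.6  0.2]
 [-0.3 -4.5]]
[[275.0, 212.0], [311.0, 187.0], [378.0, 140.0], [411.0, 118.0], [219.0, 550.0]]
```

Request:
step_arm(increments="3 -1 1 0 0 0; 9 -3 2 0 0 0; 18 -5 2 0 0 0; 29 -5 2 0 0 0; 39 -5 2 0 0 0; 46 -5 2 0 0 0; 50 -5 2 0 0 0; 51 -5 2 0 0 0")

```text
t: 10.3
position: [0.5701, -0.0384, 0.2009]
tool_rot: [-3.141, -0.0, -3.112]
ft_force: [-0.2, 0.3, -3.8]
finger_gap: 0.0487
grasp_force: 62.6
```

Request:
step_arm(increments="1 0 0 0 0 0; 3 0.1 0 0 0 0; 5 0.1 0 0 0 0; 7 0.2 0 0 0 0; 9 0.3 0 0 0 0; 10 0.3 0 0 0 0; 10 0.3 0 0 0 0; 10 0.3 0 0 0 0")

```text
t: 10.97
position: [0.5795, -0.038, 0.2011]
tool_rot: [-3.141, -0.0, -3.112]
ft_force: [0.9, 0.5, -2.8]
finger_gap: 0.0491
grasp_force: 62.6
```

Request:
step_arm(increments="1 0 0 0 0 0; 2 0 0 0 0 0; 3 0.1 0 0 0 0; 4 0.1 0 0 0 0; 5 0.2 0 0 0 0; 6 0.2 0 0 0 0; 6 0.2 0 0 0 0; 6 0.2 0 0 0 0")

```text
t: 11.63
position: [0.5838, -0.0376, 0.2005]
tool_rot: [3.141, -0.004, -3.112]
ft_force: [-13.8, 1.3, 0.2]
finger_gap: 0.0491
grasp_force: 64.3
```

Run:
```python
from h import *
c=cam('scene','s4')
s=cv2.cvtColor(c['img'],cv2.COLOR_RGB2BGR)
cv2.imwrite('pics/m5.png',cv2.resize(s[170:270,255:345],None,fx=6,fy=6,interpolation=cv2.INTER_CUBIC))
```

```text
(no output)
```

View pics/m5.png

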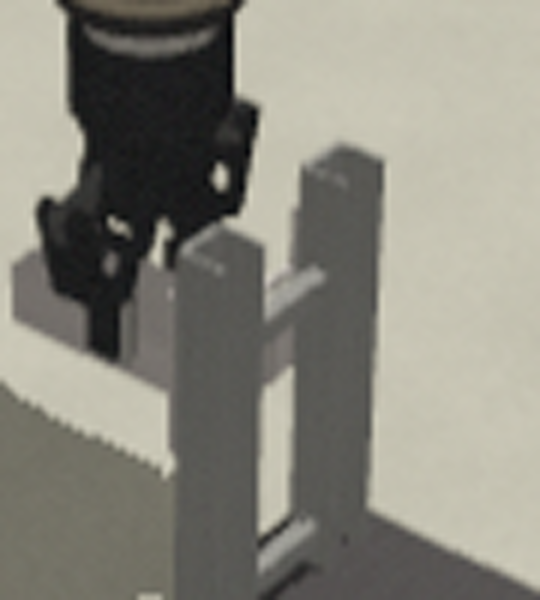

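Contact came at the expected depth, so the plate is against the uprights and the claws are in the slots. Now pressing down.

Request:
step_arm(increments="-0.8 0 0 0 0 0; -0.8 0 -3 0 0 0; -0.8 0 -6 0 0 0; -0.8 0 -9 0 0 0; -0.8 0 -12 0 0 0; -0.8 0 -14 0 0 0; -0.8 0 -16 0 0 0; -0.8 0 -18 0 0 0")

```text
t: 12.35
position: [0.5839, -0.0378, 0.1869]
tool_rot: [-3.141, 0.001, -3.112]
ft_force: [-35.4, 2.3, 79.8]
finger_gap: 0.0486
grasp_force: 75.6
```

Request:
step_arm(increments="0 0 -1 0 0 0; 0 0 -2 0 0 0; 0 0 -3 0 0 0; 0 0 -4 0 0 0; 0 0 -5 0 0 0; 0 0 -6 0 0 0; 0 0 -7 0 0 0; 0 0 -7 0 0 0")

```text
t: 13.02
position: [0.586, -0.0377, 0.1835]
tool_rot: [-3.141, 0.008, -3.112]
ft_force: [-36.2, 3.2, 95.6]
finger_gap: 0.0491
grasp_force: 85.0
```

Request:
step_arm(increments="-1 0 2 0 0 0; -2 0 4 0 0 0; -2 0 5 0 0 0; -2 0 6 0 0 0; -2 0 6 0 0 0; -2 0 6 0 0 0; -2 0 6 0 0 0; -2 0 6 0 0 0")

```text
t: 13.68
position: [0.5858, -0.0377, 0.1848]
tool_rot: [-3.141, 0.008, -3.112]
ft_force: [12.3, 1.8, 14.4]
finger_gap: 0.0487
grasp_force: 74.7
```

Run:
```python
from h import *
c=cam('scene','s5'); s=cv2.cvtColor(c['img'],cv2.COLOR_RGB2BGR)
f=lambda im:cv2.resize(im[180:260,250:325],None,fx=5.3,fy=5.3,interpolation=cv2.INTER_CUBIC)
o=cv2.imread('pics/s4.png')
cv2.imwrite('pics/m6.png',np.hstack([f(o),f(s)]))
S=r.state();print(S['position'],S['tool_rot'],S['ft_force'],S['ft_torque'])
# predicted px (in crop) of key bracket points for claw heights above home
k,sn=np.cos(.0308),np.sin(.0308); Rz=np.array([[k,-sn,0],[sn,k,0],[0,0,1]])
P=np.array([[-.064,-.025,-.014],[-.064,-.025,.02],[.064,-.06,-.014],[.064,.06,.074]])
for h in(0,.004,.008,.012,.016,.020,.024):
    w=(P+[-.064,0,.114+h])@Rz.T+[.6491,-.0353,0]; print(h,((proj(c,w)-[250,180]+.5)*5.3-.5).round(0).tolist())
```

```text
[ 0.58582789 -0.03767792  0.1848006 ] [-3.14096363  0.00786368 -3.11144809] [13.15380654  1.17964542 13.96650982] [ 0.31492791 -1.92167762  0.12595158]
0 [[42.0, 268.0], [41.0, 217.0], [185.0, 389.0], [327.0, 148.0]]
0.004 [[42.0, 262.0], [41.0, 211.0], [185.0, 383.0], [327.0, 142.0]]
0.008 [[42.0, 256.0], [41.0, 205.0], [185.0, 376.0], [327.0, 135.0]]
0.012 [[42.0, 250.0], [40.0, 199.0], [185.0, 370.0], [327.0, 129.0]]
0.016 [[42.0, 245.0], [40.0, 193.0], [185.0, 364.0], [328.0, 122.0]]
0.02 [[42.0, 239.0], [40.0, 187.0], [185.0, 358.0], [328.0, 116.0]]
0.024 [[41.0, 232.0], [40.0, 181.0], [185.0, 352.0], [328.0, 109.0]]
```

View pics/m6.png

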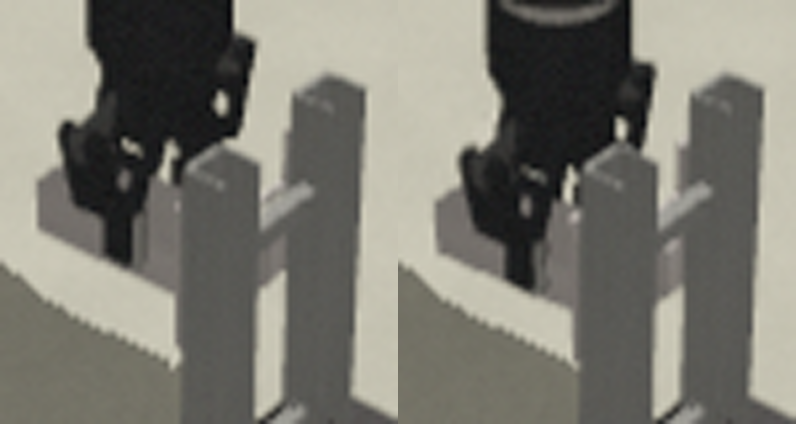

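The picture shows the bracket about 10 mm above home, level and moving with the gripper. The crossbar seems to be jamming on the catch because I'm pushing it in too hard in x. I'll back up, unload x, and press again slowly.

Request:
step_arm(increments="1 0 2 0 0 0; 1 0 4 0 0 0; 1 0 6 0 0 0; 1 0 8 0 0 0; 1 0 10 0 0 0; 1 0 12 0 0 0; 1 0 13 0 0 0; 1 0 13 0 0 0")

```text
t: 14.4
position: [0.5837, -0.0378, 0.1953]
tool_rot: [-3.141, -0.0, -3.112]
ft_force: [-0.4, 0.4, -3.6]
finger_gap: 0.0487
grasp_force: 72.6
```

Run:
```python
from h import *
S=r.state();print(S['position'],S['tool_rot'],S['ft_force'],S['ft_torque'])
```

```text
[ 0.58374358 -0.03776981  0.19527938] [-3.14120798e+00 -2.11059858e-04 -3.11185973e+00] [-0.4234625   0.39963513 -3.61565603] [0.06493213 0.05294998 0.03684699]
```

Request:
step_arm(increments="0.5 0 0 0 0 0; 1 0 0 0 0 0; 1.5 0 0 0 0 0; 1.5 0 0 0 0 0; 1.5 0 0 0 0 0; 1.5 0 0 0 0 0; 1.5 0 0 0 0 0; 1.5 0 0 0 0 0")

```text
t: 15.07
position: [0.5852, -0.0378, 0.1951]
tool_rot: [-3.141, -0.0, -3.112]
ft_force: [-0.1, 0.1, -3.3]
finger_gap: 0.0488
grasp_force: 72.6
```

Request:
step_arm(increments="-1 0 0 0 0 0; -2 0 0 0 0 0; -3 0 0 0 0 0; -4 0 0 0 0 0; -4.5 0 0 0 0 0; -4.5 0 0 0 0 0; -4.5 0 0 0 0 0; -4.5 0 0 0 0 0")

```text
t: 15.73
position: [0.5807, -0.0378, 0.1951]
tool_rot: [-3.141, -0.0, -3.112]
ft_force: [-0.9, -0.0, -4.3]
finger_gap: 0.0487
grasp_force: 72.6
```

```bash
cat > pitch.py <<'E'
from h import *
from scipy.spatial.transform import Rotation as Ro
def model(c,p,pitch,yaw=.0308):
    e=np.array([[-.064,-.025,-.014],[.058,-.025,-.014]])
    return proj(c,Ro.from_euler('zy',[yaw,pitch]).apply(e)+p)
def edge(c,p,cols=None):
    g=cv2.cvtColor(c['img'],cv2.COLOR_RGB2GRAY).astype(float); a,b=model(c,p,0); out=[]
    G=np.gradient(cv2.GaussianBlur(g,(1,5),.8),axis=0)
    for u in range(int(a[0])+2,int(b[0])-2):
        v=a[1]+(u-a[0])*(b[1]-a[1])/(b[0]-a[0]); lo=int(v)-7; w=G[lo:lo+15,u]; k=int(w.argmax())
        if 0<k<14 and w[k]>12:
            d=(w[k-1]-w[k+1])/(2*(w[k-1]-2*w[k]+w[k+1])); out.append((u,lo+k+d,v,w[k]))
    return np.array(out),(a,b)
E
python3 - <<'E'
from pitch import *
K=dict(np.load('pics/scene_last.npz'))
now=cam('scene','s6'); S=r.state()['position']
for f,tcp in(('s3',(.5185,-.033,.1991)),('s4',(.5838,-.0376,.2005)),('s5',(.5858,-.0377,.1848)),('s6',S)):
    K['img']=cv2.cvtColor(cv2.imread(f'pics/{f}.png'),cv2.COLOR_BGR2RGB)
    p=np.array(tcp)-[0.0007,0,.0636]; o,(a,b)=edge(K,p); d=o[:,1]-o[:,2]; m=abs(d-np.median(d))<2
    for _ in range(3):
        q=np.polyfit(o[m,0]-a[0],d[m],1); m=abs(d-np.polyval(q,o[:,0]-a[0]))<.5
    # slope per rad of pitch
    a2,b2=model(K,p,.05); sl=((b2-a2)[1]/(b2-a2)[0]-(b-a)[1]/(b-a)[0])/.05
    print(f,m.sum(),'offset px at lip',q[1].round(2),'pitch(+=nose up)',(q[0]/sl).round(3),'at plate px',np.polyval(q,b[0]-a[0]).round(2))
E
```

```text
s3 23 offset px at lip -0.55 pitch(+=nose up) -0.009 at plate px -0.85
s4 23 offset px at lip -0.58 pitch(+=nose up) -0.003 at plate px -0.68
s5 22 offset px at lip -0.85 pitch(+=nose up) -0.043 at plate px -2.34
s6 22 offset px at lip -1.47 pitch(+=nose up) -0.008 at plate px -1.76
```

Request:
step_arm(increments="1 0 1 0 0 0; 2 0 2 0 0 0; 3 0 2 0 0 0; 4 0 2 0 0 0; 5 0 2 0 0 0; 6 0 2 0 0 0; 6 0 2 0 0 0; 6 0 2 0 0 0")

```text
t: 16.45
position: [0.5867, -0.0378, 0.197]
tool_rot: [-3.141, -0.001, -3.112]
ft_force: [-0.2, -0.8, -2.7]
finger_gap: 0.0491
grasp_force: 72.6
```

Request:
step_arm(increments="0.5 0 0 0 0 0; 1 0 0 0 0 0; 1.5 0 0 0 0 0; 2 0 0 0 0 0; 2 0 0 0 0 0; 2 0 0 0 0 0; 2 0 0 0 0 0; 2 0 0 0 0 0")

```text
t: 17.12
position: [0.5871, -0.0378, 0.1968]
tool_rot: [-3.141, -0.004, -3.112]
ft_force: [-14.5, 0.3, 3.1]
finger_gap: 0.0491
grasp_force: 73.2
```

Request:
step_arm(increments="-2 0 0 0 0 0; -1.5 0 0 0 0.7 0; -0.5 0 0 0 1.5 0; -0.5 0 -1 0 1.5 0; -0.5 0 -2 0 1.5 0; -0.5 0 -3 0 1.5 0; -0.5 0 -4 0 1.5 0; -0.5 0 -5 0 1.5 0")

```text
t: 17.78
position: [0.588, -0.0377, 0.1919]
tool_rot: [3.141, -0.028, -3.112]
ft_force: [-6.9, 0.3, -0.6]
finger_gap: 0.0488
grasp_force: 72.9
```

Request:
step_arm(increments="0 0 -0.5 0 0 0; 0 0 -1 0 0 0; 0 0 -1.5 0 0 0; 0 0 -2 0 0 0; 0 0 -2 0 0 0; 0 0 -2 0 0 0; 0 0 -2 0 0 0; 0 0 -2 0 0 0")

```text
t: 18.45
position: [0.5884, -0.0378, 0.1905]
tool_rot: [3.141, -0.027, -3.112]
ft_force: [-7.2, -0.6, 3.5]
finger_gap: 0.0489
grasp_force: 73.5
```

Request:
step_arm(increments="-0.5 0 0 0 0 0; -1 0 0 0 0 0; -1 0 -0.5 0 0 0; -1 0 -1 0 0 0; -1 0 -1.5 0 0 0; -1 0 -2 0 0 0; -1 0 -2.5 0 0 0; -1 0 -3 0 0 0")

```text
t: 19.12
position: [0.5871, -0.0378, 0.1872]
tool_rot: [3.141, -0.027, -3.112]
ft_force: [-4.8, -0.2, 4.5]
finger_gap: 0.0488
grasp_force: 73.4
```

Request:
step_arm(increments="0 0 -0.5 0 0 0; 0 0 -1 0 0 0; 0 0 -1.5 0 0 0; 0 0 -2 0 0 0; 0 0 -2 0 0 0; 0 0 -2 0 0 0; 0 0 -2 0 0 0; 0 0 -2 0 0 0")

```text
t: 19.78
position: [0.5869, -0.0378, 0.185]
tool_rot: [3.141, -0.027, -3.112]
ft_force: [-6.8, -0.1, 3.7]
finger_gap: 0.0488
grasp_force: 73.5
```

Request:
step_arm(increments="0 0 -0.5 0 0 0; 0 0 -1 0 0 0; 0 0 -1.5 0 0 0; 0 0 -2 0 0 0; 0 0 -2.5 0 0 0; 0 0 -3 0 0 0; 0 0 -3 0 0 0; 0 0 -3 0 0 0")

```text
t: 20.45
position: [0.5868, -0.0378, 0.1818]
tool_rot: [3.141, -0.028, -3.112]
ft_force: [-6.4, -0.4, 2.0]
finger_gap: 0.0492
grasp_force: 73.5
```

Request:
step_arm(increments="0 0 -0.5 0 0 0; 0 0 -1 0 0 0; 0 0 -1.5 0 0 0; 0 0 -2 0 0 0; 0 0 -2.5 0 0 0; 0 0 -3 0 0 0; 0 0 -3 0 0 0; 0 0 -3 0 0 0")

```text
t: 21.12
position: [0.5864, -0.0378, 0.1785]
tool_rot: [3.141, -0.029, -3.112]
ft_force: [-6.5, 0.8, 1.4]
finger_gap: 0.0487
grasp_force: 73.2
```

Request:
step_arm(increments="0 0 -0.5 0 0 0; 0 0 -1 0 0 0; 0 0 -1.5 0 0 0; 0 0 -2 0 0 0; 0 0 -2.5 0 0 0; 0 0 -3 0 0 0; 0 0 -3.5 0 0 0; 0 0 -3.5 0 0 0")

```text
t: 21.78
position: [0.5872, -0.0378, 0.1753]
tool_rot: [3.141, -0.027, -3.112]
ft_force: [-0.3, -0.4, -3.3]
finger_gap: 0.0493
grasp_force: 72.5
```

Request:
step_arm(increments="0 0 -0.5 0 0 0; 0 0 -1 0 0 0; 0 0 -1.5 0 0 0; 0 0 -2 0 0 0; 0 0 -2 0 0 0; 0 0 -2 0 0 0; 0 0 -2 0 0 0; 0 0 -2 0 0 0")

```text
t: 22.45
position: [0.5875, -0.0378, 0.174]
tool_rot: [3.141, -0.025, -3.112]
ft_force: [0.5, -0.3, 4.4]
finger_gap: 0.0488
grasp_force: 73.4
```

Request:
step_arm(increments="0 0 0 0 -0.3 0; -0.6 0 -0.6 0 -0.6 0; -1 0 -1 0 -0.9 0; -1.3 0 -1.4 0 -1.2 0; -1.3 0 -1.4 0 -1.2 0; -1.3 0 -1.4 0 -1.2 0; -1.3 0 -1.4 0 -1.2 0; -1.3 0 -1.4 0 -1.2 0")

```text
t: 23.12
position: [0.5864, -0.0378, 0.1726]
tool_rot: [-3.141, -0.004, -3.112]
ft_force: [3.8, 0.6, 5.9]
finger_gap: 0.0488
grasp_force: 73.8
```

Request:
step_arm(increments="0 0 1 0 0 0; 0 0 2 0 0 0; 0 0 3 0 0 0; 0 0 3.5 0 0 0; 0 0 3.5 0 0 0; 0 0 3.5 0 0 0; 0 0 3.5 0 0 0; 0 0 3.5 0 0 0")

```text
t: 23.78
position: [0.5857, -0.0378, 0.1755]
tool_rot: [-3.141, -0.006, -3.112]
ft_force: [0.0, 1.1, -3.7]
finger_gap: 0.0485
grasp_force: 72.5
```

Run:
```python
from pitch import *
c=cam('scene','s7')
S=r.state(); print(S['position'],S['ft_force'],S['ft_torque'])
k,s=np.cos(.0308),np.sin(.0308)
p=np.array([.6491-.064*k,-.0353-.064*s,.114]); o,(a,b)=edge(c,p); d=o[:,1]-o[:,2]; m=abs(d-np.median(d))<2
for _ in range(3):
    q=np.polyfit(o[m,0]-a[0],d[m],1); m=abs(d-np.polyval(q,o[:,0]-a[0]))<.5
a2,b2=model(c,p,.05); sl=((b2-a2)[1]/(b2-a2)[0]-(b-a)[1]/(b-a)[0])/.05
print(m.sum(),q[1],'pitch',q[0]/sl,'plate px',np.polyval(q,b[0]-a[0]))
```

```text
[ 0.58571022 -0.03777171  0.17555808] [ 1.02357941  0.4727711  -3.60011926] [ 0.0294518   0.00305373 -0.00989421]
20 -0.7806084894880271 pitch -0.005710320139375553 plate px -0.9759218633584817
```

Request:
step_arm(increments="0 0 0.5 0 0 0; 0 0 1 0 0 0; 0 0 1.5 0 0 0; 0 0 1.5 0 0 0; 0 0 1.5 0 0 0; 0 0 1.5 0 0 0; 0 0 1.5 0 0 0; 0 0 1.5 0 0 0")

```text
t: 24.5
position: [0.5856, -0.0378, 0.1769]
tool_rot: [-3.141, -0.006, -3.112]
ft_force: [-1.9, 0.1, -11.6]
finger_gap: 0.049
grasp_force: 71.9
```

Lifting is now resisted, so the catch has sprung out above the crossbar. I'm lowering back home, releasing and withdrawing.

Request:
step_arm(increments="0 0 -1 0 0 0; 0 0 -2 0 0 0; 0 0 -3 0 0 0; 0 0 -4 0 0 0; 0 0 -4 0 0 0; 0 0 -4 0 0 0; 0 0 -4 0 0 0; 0 0 -4 0 0 0")

```text
t: 25.17
position: [0.586, -0.0377, 0.1733]
tool_rot: [-3.141, -0.005, -3.112]
ft_force: [-0.0, -0.5, -2.5]
finger_gap: 0.0491
grasp_force: 72.6
```

Request:
step_arm(increments="0 0 0 0 0 0; 0 0 0 0 0 0; 0 0 0 0 0 0; 0 0 0 0 0 0; 0 0 0 0 0 0; 0 0 0 0 0 0; 0 0 0 0 0 0; 0 0 0 0 0 0", gripper=-1)

```text
t: 25.83
position: [0.5859, -0.0378, 0.1732]
tool_rot: [-3.141, -0.006, -3.112]
ft_force: [0.2, -0.4, 0.3]
finger_gap: 0.0851
grasp_force: 0.0
```

Request:
step_arm(increments="-3 0 2 0 -0.4 0; -6 0 8 0 -0.4 0; -8 0 20 0 -0.4 0; -12 0 40 0 -0.4 0; -16 0 65 0 -0.4 0; -22 -4 95 0 -0.4 0; -30 -12 120 0 -0.4 0; -40 -25 130 0 -0.4 0")

```text
t: 26.5
position: [0.5462, -0.0624, 0.3073]
tool_rot: [-3.141, 0.006, -3.111]
ft_force: [0.3, -0.5, 1.0]
finger_gap: 0.0855
grasp_force: 0.0
```

Request:
step_arm(increments="-2 -12 0 0 0.3 -2; -6 -38 0 0 0.3 -5; -10 -70 0 0 0.3 -9; -14 -104 -5 0 0.3 -13; -18 -138 -15 0 0.3 -17; -22 -172 -30 0 0.3 -21.2; -28 -204 -50 0 0.3 -21.2; -32 -228 -70 0 0.3 -21.2")

```text
t: 27.17
position: [0.5128, -0.2935, 0.2318]
tool_rot: [-3.14, -0.004, 2.798]
ft_force: [0.2, -0.5, 0.3]
finger_gap: 0.0856
grasp_force: 0.0
```

Request:
step_arm(increments="0 -3 -8 0 0 0; 0 -3 -20 0 0 0; 0 -3 -25 0 0 0; 0 -3 -30 0 0 0; 0 -3 -35 0 0 0; 0 -3 -35 0 0 0; 0 -3 -35 0 0 0; 0 -3 -35 0 0 0")

```text
t: 27.83
position: [0.5141, -0.2936, 0.1987]
tool_rot: [-3.14, -0.003, 2.802]
ft_force: [0.0, -0.6, 0.6]
finger_gap: 0.0853
grasp_force: 0.0
```

Run:
```python
from h import *
c=cam('scene','s8'); t=cam('top','t8')['img'][:,:,::-1].copy(); s=c['img'][:,:,::-1].copy()
f=lambda im,x,y,w,h,k:cv2.resize(im[y:y+h,x:x+w],None,fx=k,fy=k,interpolation=cv2.INTER_CUBIC)
cv2.imwrite('pics/m7.png',np.vstack([np.hstack([f(s,160,215,80,95,4),f(t,330,180,80,95,4)]),np.hstack([f(s,255,175,80,50,4),f(t,260,150,80,50,4)])]))
S=r.state();print(S['position'],S['tool_rot'],S['t'])
```

```text
[ 0.51412887 -0.29374395  0.1987087 ] [-3.14023255e+00 -2.98799412e-03  2.80142572e+00] 27.9333
```

View pics/m7.png

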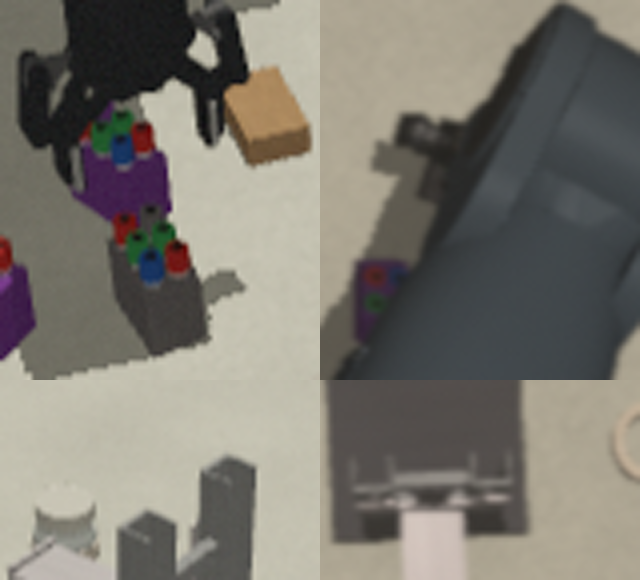

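The bracket hangs straight on the stand; in the top view its shelf is at crop (433,545). The gripper is above the grey rack, clear of the purple ones and the slide box. Descending.

Request:
step_arm(increments="0 0 -8 0 0.2 0; 0 0 -25 0 0.2 0; 0 0 -45 0 0.2 0; 0 0 -65 0 0.2 0; 0 0 -82 0 0.2 0; 0 0 -96 0 0.2 0; 0 0 -106 0 0.2 0; 0 0 -109.5 0 0.2 0")

```text
t: 28.6
position: [0.5132, -0.2934, 0.0869]
tool_rot: [-3.14, -0.009, 2.801]
ft_force: [0.3, -1.1, -0.4]
finger_gap: 0.0852
grasp_force: 0.0
```

Request:
step_arm(increments="0 0 0 0 0 0; 0 0 0 0 0 0; 0 0 0 0 0 0; 0 0 0 0 0 0; 0 0 0 0 0 0; 0 0 0 0 0 0; 0 0 0 0 0 0; 0 0 0 0 0 0", gripper=1)

```text
t: 29.27
position: [0.5144, -0.2941, 0.0897]
tool_rot: [-3.139, -0.005, 2.801]
ft_force: [-1.0, 0.7, 6.2]
finger_gap: 0.0396
grasp_force: 61.1
```

Request:
step_arm(increments="0 0 1 0 0 0; 0 0 5 0 0 0; 0 0 15 0 0 0; 0 0 35 0 0 0; 0 0 60 0 0 0; 0 0 90 0 0 0; 0 0 118 0 0 0; 0 0 135 0 0 0")

```text
t: 29.93
position: [0.5143, -0.294, 0.2277]
tool_rot: [-3.139, -0.004, 2.801]
ft_force: [0.6, -0.1, -1.5]
finger_gap: 0.0394
grasp_force: 60.5
```

Request:
step_arm(increments="0 0 10 0 0 0; 0 0 20 0 0 0; 0 0 25 0 0 0; 0 0 25 0 0 0; 0 0 25 0 0 0; 0 0 25 0 0 0; 0 0 25 0 0 0; 0 0 25 0 0 0")

```text
t: 30.6
position: [0.5136, -0.2937, 0.248]
tool_rot: [-3.139, -0.008, 2.801]
ft_force: [-0.6, 0.4, -1.2]
finger_gap: 0.0396
grasp_force: 60.5
```

Request:
step_arm(increments="1 8 1 0 -0.3 2; 4 26 2 0 -0.3 5; 8 52 3 0 -0.3 9; 14 82 4 0 -0.3 13; 20 112 5 0 -0.3 17; 26 140 5 0 -0.3 21.2; 32 166 5 0 -0.3 21.2; 37 190 5 0 -0.3 21.2")

```text
t: 31.27
position: [0.5509, -0.1016, 0.2537]
tool_rot: [-3.14, -0.002, -3.109]
ft_force: [0.4, -0.3, -1.6]
finger_gap: 0.0393
grasp_force: 60.5
```

Request:
step_arm(increments="4 20 0 0 0 0; 8 37 0 0 0 0; 13 50 0 0 0 0; 18 58 0 0 0 0; 22 63 0 0 0 0; 25 65.5 0 0 0 0; 27 65.7 0 0 0 0; 27 65.7 0 0 0 0")

```text
t: 31.93
position: [0.5782, -0.0386, 0.2535]
tool_rot: [-3.14, -0.002, -3.112]
ft_force: [0.3, 0.4, -1.3]
finger_gap: 0.0394
grasp_force: 60.5
```

Request:
step_arm(increments="0 0 -3 0 0 0; 0 0 -8 0 0 0; 0 0 -14 0 0 0; 0 0 -20 0 0 0; 0 0 -25 0 0 0; 0 0 -28 0 0 0; 0 0 -29 0 0 0; 0 0 -29 0 0 0")

```text
t: 32.6
position: [0.5778, -0.0381, 0.2244]
tool_rot: [-3.14, -0.002, -3.112]
ft_force: [-0.3, 0.7, -0.7]
finger_gap: 0.0392
grasp_force: 60.5
```

Request:
step_arm(increments="0 0 -1 0 0 0; 0 0 -2 0 0 0; 0 0 -3 0 0 0; 0 0 -4 0 0 0; 0 0 -5 0 0 0; 0 0 -6 0 0 0; 0 0 -6 0 0 0; 0 0 -6 0 0 0")

```text
t: 33.27
position: [0.5778, -0.0381, 0.2187]
tool_rot: [-3.14, -0.002, -3.112]
ft_force: [0.4, 0.2, -2.3]
finger_gap: 0.0393
grasp_force: 60.5
```

Request:
step_arm(increments="0 0 -0.3 0 0 0; 0 0 -0.6 0 0 0; 0 0 -0.9 0 0 0; 0 0 -1.2 0 0 0; 0 0 -1.2 0 0 0; 0 0 -1.2 0 0 0; 0 0 -1.2 0 0 0; 0 0 -1.2 0 0 0")

```text
t: 33.93
position: [0.5779, -0.0381, 0.2175]
tool_rot: [-3.14, -0.002, -3.112]
ft_force: [0.3, 0.5, -1.8]
finger_gap: 0.0398
grasp_force: 60.5
```

Request:
step_arm(increments="0 0 -0.3 0 0 0; 0 0 -0.6 0 0 0; 0 0 -0.9 0 0 0; 0 0 -1.2 0 0 0; 0 0 -1.5 0 0 0; 0 0 -1.5 0 0 0; 0 0 -1.5 0 0 0; 0 0 -1.5 0 0 0")

```text
t: 34.6
position: [0.5778, -0.0381, 0.2162]
tool_rot: [-3.14, -0.002, -3.112]
ft_force: [-4.0, 0.7, 5.0]
finger_gap: 0.0395
grasp_force: 61.2
```

Run:
```python
from h import *
c=cam('scene','s9'); t=cam('top','t9')['img'][:,:,::-1].copy(); s=c['img'][:,:,::-1].copy()
f=lambda im,x,y,w,h,k:cv2.resize(im[y:y+h,x:x+w],None,fx=k,fy=k,interpolation=cv2.INTER_CUBIC)
cv2.imwrite('pics/m8.png',f(s,230,150,100,100,6))
print(r.state()['position'],r.state()['ft_force'])
k,sn=np.cos(.0308),np.sin(.0308); P=np.array([[-.064,-.025,-.014],[-.064,-.025,.02],[-.035-.006,-.02,.014],[.035-.006,-.02,.014],[-.041,-.02,.07]])
w=(P+[-.065,0,.114])@np.array([[k,-sn,0],[sn,k,0],[0,0,1]]).T+[.6491,-.0353,0]
print(((proj(c,w)-[230,150]+.5)*6-.5).round(0).tolist())
```

```text
[ 0.57785588 -0.03808615  0.2162184 ] [-4.17420508 -0.07254257  5.751296  ]
[[167.0, 483.0], [165.0, 425.0], [208.0, 448.0], [323.0, 502.0], [206.0, 350.0]]
```

View pics/m8.png

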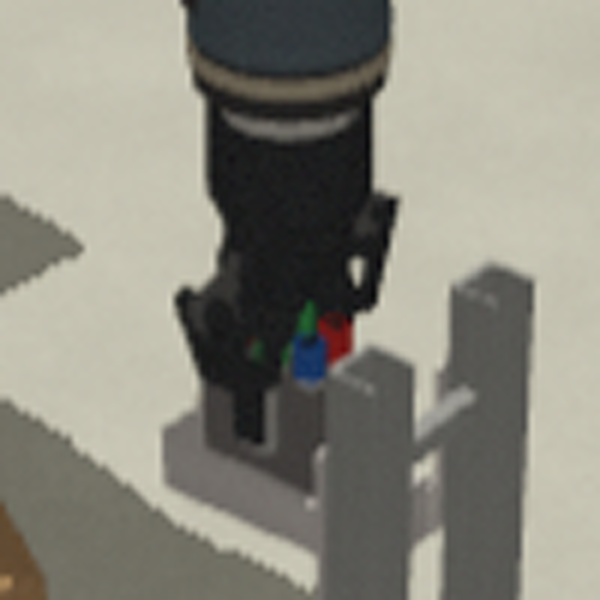

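The rack stands lengthwise on the shelf, with its near bottom corner at crop (205,445) against (208,448) predicted, and the shelf is carrying it. Releasing and withdrawing.

Request:
step_arm(increments="0 0 0.5 0 0 0; 0 0 0.8 0 0 0; 0 0 0.8 0 0 0; 0 0 0.8 0 0 0; 0 0 0.8 0 0 0; 0 0 0.8 0 0 0; 0 0 0.8 0 0 0; 0 0 0.8 0 0 0", gripper=-1)

```text
t: 35.37
position: [0.5779, -0.0381, 0.2168]
tool_rot: [-3.14, -0.002, -3.112]
ft_force: [-0.2, 0.7, 0.1]
finger_gap: 0.0852
grasp_force: 0.0
```

Request:
step_arm(increments="0 0 2 0 0 0; 0 0 7 0 0 0; 0 0 17 0 0 0; 0 0 35 0 0 0; 0 0 60 0 0 0; 0 0 90 0 0 0; 0 0 115 0 0 0; 0 0 130 0 0 0")

```text
t: 36.03
position: [0.5781, -0.0381, 0.3508]
tool_rot: [-3.14, 0.002, -3.112]
ft_force: [-0.2, -0.2, -0.8]
finger_gap: 0.0851
grasp_force: 0.0
```

Request:
step_arm(increments="-10 -5 5 0 0 0; -30 -15 10 0 0 0; -50 -35 15 0 0 0; -70 -60 20 0 0 0; -85 -85 20 0 0 0; -100 -110 20 0 0 0; -110 -130 20 0 0 0; -110 -140 20 0 0 0")

```text
t: 36.7
position: [0.4655, -0.18, 0.3672]
tool_rot: [-3.139, -0.002, -3.114]
ft_force: [-0.3, 0.4, -0.4]
finger_gap: 0.0852
grasp_force: 0.0
```

Run:
```python
from h import *
c=cam('scene','s10'); t=cam('top','t10')
# where are the caps now: coloured pixels near the shelf; compare with model cap-cluster centre
k,sn=np.cos(.0308),np.sin(.0308); Rz=np.array([[k,-sn,0],[sn,k,0],[0,0,1]])
for n,cc in(('scene',c),('top',t)):
    hsv=cv2.cvtColor(cc['img'],cv2.COLOR_RGB2HSV); m=((hsv[...,1]>120)&(hsv[...,2]>50)).astype(np.uint8)
    w=(np.array([-.0065-.064,0,.114+.092]))@Rz.T+[.6491,-.0353,0]; e=proj(cc,w)[0]; x,y=e.astype(int)
    roi=m[y-22:y+22,x-22:x+22]; v,u=np.nonzero(roi); print(n,'expected',e.round(1),'seen',u.mean()+x-22 if len(u) else None,v.mean()+y-22 if len(v) else None,len(u), cv2.minAreaRect(np.c_[u,v].astype(np.float32)) if len(u) else '')
S=r.state();print(S['position'],S['ft_force'],S['finger_gap'],S['t'])
# lip edge / level check
from pitch import edge,model
p=np.array([-.065,0,.114])@Rz.T+[.6491,-.0353,0]; o,(a,b)=edge(c,p); d=o[:,1]-o[:,2]; mm=abs(d-np.median(d))<2
for _ in range(3):
    q=np.polyfit(o[mm,0]-a[0],d[mm],1); mm=abs(d-np.polyval(q,o[:,0]-a[0]))<.5
a2,b2=model(c,p,.05); sl=((b2-a2)[1]/(b2-a2)[0]-(b-a)[1]/(b-a)[0])/.05
print('lip px',q[1],'pitch',q[0]/sl,mm.sum())
```

```text
scene expected [278.2 202.6] seen 277.03636363636366 206.02424242424243 165 ((20.5, 26.5), (11.0, 21.0), 90.0)
top expected [289.  200.1] seen 289.0 201.7941176470588 34 ((22.912193298339844, 23.309755325317383), (19.206832885742188, 4.469954013824463), 65.224853515625)
[ 0.46719029 -0.17927277  0.36675304] [-0.19664917 -0.17077531 -0.38057846] 0.0854380336992213 36.8
lip px 0.6899084186094666 pitch -0.02821300220646953 24
```

```bash
python3 -c "
from station import r
print(r.sign_off())"
```

```text
the job is handed in; nothing more can be done
None
```

The bracket is hung in the top slots and locked: lifting it met resistance after about 3 mm of play. The tube rack stands lengthwise on the shelf, released, with the shelf about 0.03 rad nose-down (limit 0.08). The first press jammed at up to about 96 N wrist force and needed a second try. I handed the job in at about 37 s, and no verdict was shown.

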